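# Seat a change gear on the splined spindle and hold it home

### The job

Take the larger of the two gears by its hub, turn it so that its cross-shaped bore meshes with the four splines of the dividing head's upright spindle, and slide it down until it has pushed the sprung collar in and sits fully home on the shoulder. The spring lifts the gear again if it is let go, so finish while still gripping it by the hub and pressing it home: do not release it. Leave the small gear, the wrench and the oil bottle alone.

Things in the scene. Friction and masses are not known exactly. Their poses are not given: they have to be found in the camera images.
- gear_centre (a point): Centre of the larger gear, 22 mm above its underside, z up. Light alloy, 0.3 kg, flat on the bench, hub up: toothed disc 84 mm across, 12 mm thick; on it a round hub 48 mm across, 32 mm high (44 mm in all). Cross-shaped bore right through: two crossing slots 10.4 mm wide, 33 mm end to end, along the gear's own x and y axes (looks the same every quarter turn).
- seat (a point): Centre of the shoulder of the dividing head's upright, locked (not turning) spindle, 84 mm above the bench, z up. From it four splines rise 50 mm, a cross from above: two crossing bars 8 mm thick, 30 mm end to end, along this point's x and y; the top 6 mm taper to 4.4 x 25 mm. Home: the gear's underside is on the shoulder, its centre 22 mm above this point, splines 6 mm out of the hub.
- head: The dividing head: grey cast base 140 x 110 x 16 mm fixed to the bench, round body 92 mm across on it, top 60 mm above the bench; origin at the centre of its underside. The spindle stands on its middle, at any angle to it.
- collar (a joint): Travel (m) of the sprung steel collar round the spindle (68 mm outside, 48 mm inside diameter): 0 when up, top 8 mm above the shoulder; grows as pushed down, 0.008 with the gear home. The spring pushes back 5 N at first, 9 N with the gear home; the gear's weight alone (2.3 to 3.9 N) does not move it. The shoulder is rigid.
- small_gear_centre (a point): Centre of the smaller gear (bystander, leave alone), 11 mm above its underside: disc 56 mm across and 10 mm thick, hub 30 mm across, 22 mm high in all, round bore; lies flat on the bench.
- wrench: Steel open-ended wrench 150 mm long lying flat on the bench along its own x axis, origin in the middle of its underside (bystander, leave alone).
- oil: Grey plastic oil bottle with black cap, 48 mm across and 100 mm high, standing; origin at the centre of its underside (bystander, leave alone).
Not all that is in view belongs to the job. Leave any green or pink look-alike of the part that bears gear_centre alone.

How it is judged:
By the outcome, as a careful person would: the job done as asked, in the order asked, and still so for the second after the job is handed in, while the arm keeps its last pose, push and grip.
It also fails if it takes over 48 s, if anything falls off the work surface, if the arm or the gripper's body presses on something with over 40 N, if the wrist force passes 120 N, or if a joint passes its speed limit or range.

### The arm

A 6-joint arm with a two-finger parallel gripper is mounted at the origin on the work surface. World frame = base frame: x ahead of the robot, y to its left, z up, the work surface at z = 0. Lengths are in m, angles in rad, forces in N, time in s.
With the tool pointing down it reaches from about 0.275 to 0.75 m from the base axis. Payload 10.2 kg.
Tool frame: the origin (TCP) lies at the very end of the fingers, on their centre line; the grasp point (between the pads) lies 19 mm behind it; z points along the fingers, y is the line along which they close (so a half turn about z gives the same grasp; the last joint's range is limited). The gripper opens to 85 mm and grips with 20 to 120 N. Pads are 22 mm wide; open, the fingers measure 114 mm over their backs; the gripper's body (76 mm by 85 mm) begins 54 mm behind the grasp point. The pads swing forward as they close: fully open they stand 13 mm farther back than shut.
Start: joints at [-1.415, 0.313, 1.498, -0, 1.331, -0.223], TCP at [0.194, -0.488, 0.231] pointing down, gripper open.
Joint ranges: [-2.94, 2.94], [-0.97, 2.17], [0.19, 2.56], [-1.23, 4.37], [0.02, 3.11], [-2.88, 2.88]. Speed limits (rad/s): [2.39, 2.39, 3.01, 3.14, 3.14, 3.14].

### API

Orientations are given as a unit quaternion [x, y, z, w].
In Python, from rig import arm gives the robot as it stands.
- The arm moves only by the tool carry_out, never from a script. Its argument "deltas" is a list of rows, each a list of 5 numbers: the opening, from 0 (shut) to 1 (fully open), then the shift along the tool's x, y, z in cm, then the turn about the tool's z in degrees. In form: [[fingers, x, y, z, yaw], ...]. A call has 1 to 12 rows; each row is the pose to reach, as a shift and turn from the pose commanded when the call began, along the tool's axes at that moment; what a row does not reach only later rows make up. A row lasts 1/12 s, in which the tool goes at most 41.7 mm and 7.16 degrees, less where a joint would pass 70% of its speed; a pose out of reach is approached as far as the arm can. A call with a gripper value outside its range is refused whole. The fingers move at their own pace and stop on an object; "squeeze" is the grip in N (left out, the last holds). Time passes only in rows, so rows that repeat a pose let the fingers close. It gives the time, the measured TCP pose, the force, the opening and the grip force at its end, in the units of the state.
- arm.sense(): the state, without advancing time (a new reading comes with each control period).
- arm.get_image(name): name is "scene" or "top"; returns (picture, depth): 400x640x3 uint8, red, green, blue; 400x640 float32, m along the optical axis (not along the pixel's ray), 0 where there is no reading.
- arm.camera_model(name): a dict with "camera_matrix" (3x3 intrinsics, pixels), "origin" and "orientation" of the camera in the world. Camera axes: x right, y down, z forward; pixel columns grow to the right and rows downward; lengths in m; the calibration is good to about 2 mm. A picture is of the moment at which its call begins. camera_model takes no time and is no camera call.
- arm.hand_in(): hands the job in; it is judged then, once.
The state is a dict: "time_s": time; "joints": joint angles; "joint_vel": joint speeds; "joint_efforts": joint torques, N m; "ee_pos": TCP position; "orientation": TCP orientation; "wrist_force": force on the tool from outside, world axes, zero at the start; "torque": the same for the moment, N m; "grip_width": opening from 0.0 (shut) to 1.0 (fully open); "grip_force": force on a finger pad.
Only numpy, scipy, OpenCV 4.12 (cv2) and the standard library are available. Lean on these libraries where they do the work, as an engineer would, in place of code of your own. Each camera call takes 0.05 s, during which the arm holds its last target. There are 200 camera calls.

## Working session

There is one attempt and no reset: what is moved stays moved. The work goes in short steps, Python scripts to look and compute and a tool call to move; the robot and the scene stay as the last step left them, time stands still between calls to the robot, and variables do not carry over. Pictures are saved under pics/ and viewed, at most 10 in all, crops included, and the job is handed in when it is done.

Besides the shell and the picture viewer there is one more tool, called after "Call:" as a command line: name --pt "numbers of a row" for each row, then --argument value for the rest. carry_out: Moves the arm, as the interface text tells. Its arguments: {"type":"object","properties":{"deltas":{"type":"array"},"squeeze":{"type":"number"}},"required":["deltas"]}

```bash
mkdir -p pics
cat > h.py <<'E'
from rig import arm
import numpy as np, cv2
from scipy.spatial.transform import Rotation as R
def get(n):
    p,d=arm.get_image(n); return p,d,arm.camera_model(n)
def Rm(m):
    o=np.array(m["orientation"]); return R.from_quat(o).as_matrix() if o.size==4 else o.reshape(3,3)
def ray(m,uv,z):
    K=np.array(m["camera_matrix"]); uv=np.atleast_2d(uv).astype(float)
    v=np.c_[(uv[:,0]-K[0,2])/K[0,0],(uv[:,1]-K[1,2])/K[1,1],np.ones(len(uv))]@Rm(m).T
    o=np.array(m["origin"]); return o+v*((z-o[2])/v[:,2])[:,None]
def cloud(m,d):
    K=np.array(m["camera_matrix"]); v,u=np.indices(d.shape)
    c=np.stack([(u-K[0,2])/K[0,0]*d,(v-K[1,2])/K[1,1]*d,d],-1)
    return c@Rm(m).T+np.array(m["origin"])
E
python3 - <<'E'
from h import *
for n in("top","scene"):
    p,d,m=get(n); cv2.imwrite(f"pics/{n}0.png",p[...,::-1]); np.savez(f"{n}0.npz",p=p,d=d); print(n,m)
print(arm.sense())
E
```

```text
top {'camera_matrix': array([[415.95178817,   0.        , 323.26812964],
       [  0.        , 415.95178817, 203.16074162],
       [  0.        ,   0.        ,   1.        ]]), 'origin': array([ 0.49519789, -0.02637131,  0.90736934]), 'orientation': array([ 0.7061141 , -0.70537473,  0.04606972, -0.04155654])}
scene {'camera_matrix': array([[415.83210899,   0.        , 317.24534754],
       [  0.        , 415.83210899, 206.76180239],
       [  0.        ,   0.        ,   1.        ]]), 'origin': array([0.96492745, 0.58524281, 0.6431454 ]), 'orientation': array([ 0.25405146,  0.86224234, -0.42213115, -0.11747892])}
{'time_s': 0.1, 'joints': array([-1.41538140e+00,  3.13411667e-01,  1.49837767e+00, -5.08712276e-06,
        1.33098984e+00, -2.23424762e-01]), 'joint_vel': array([ 0.00105814, -0.00054073, -0.00279616, -0.00108285,  0.0002084 ,
        0.00246766]), 'joint_efforts': array([ 1.65951948e-03, -4.12895715e+01, -2.60143715e+01, -1.41266501e-04,
        3.02712673e-03,  4.81379288e-06]), 'ee_pos': array([ 0.19410578, -0.48754794,  0.23077705]), 'orientation': array([ 9.82113350e-01,  1.88289711e-01,  1.77009852e-05, -5.93004069e-04]), 'wrist_force': array([-0.06638754, -0.53155946, -0.33695596]), 'torque': array([-0.00425862, -0.04220705, -0.02951788]), 'grip_force': 0.0, 'grip_width': 1.00169951058424}
```

View pics/top0.png

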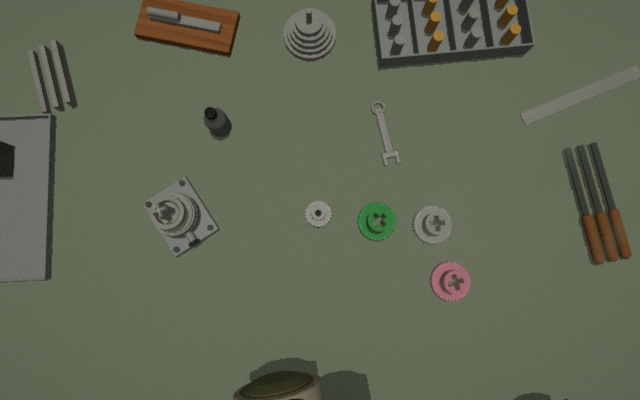

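View pics/scene0.png

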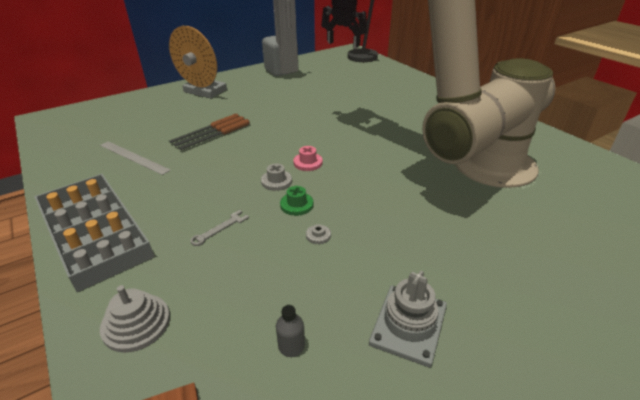

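Larger-gear candidates in top view: green (377,221), pink (451,281) and grey (433,225). The grey one is bare alloy with a cross bore, and green and pink are the excluded look-alikes. The small gear is at (318,213) and the head at about (180,215). I'll confirm in one crop and measure.

Run:
```python
from h import *
f=np.load("top0.npz");p,d=f["p"],f["d"];m=arm.camera_model("top")
f2=np.load("scene0.npz");p2,d2=f2["p"],f2["d"];m2=arm.camera_model("scene")
a=p[198:252,406:460];b=p[170:260,135:225];c=p2[262:330,370:450]
r=lambda x,w,h:cv2.resize(x,(w,h),interpolation=cv2.INTER_CUBIC)
cv2.imwrite("pics/crop1.png",np.hstack([r(a,399,400),r(b,400,400)])[...,::-1])
C=cloud(m,d); C2=cloud(m2,d2)
def stat(nm,X,zlo,zhi,cx,cy,rad):
    q=X.reshape(-1,3); s=q[(q[:,2]>zlo)&(q[:,2]<zhi)&(np.hypot(q[:,0]-cx,q[:,1]-cy)<rad)]
    if len(s): print(nm,len(s),s.mean(0).round(4),(s.min(0)[:2]+s.max(0)[:2])/2, np.ptp(s,axis=0).round(4))
for nm,u,z in(("gear",(433,225),.03),("head",(178,214),.08)):
    print(nm,ray(m,u,z))
g=ray(m,(433,225),.03)[0];h=ray(m,(178,214),.08)[0]
for nm,X in(("top",C),("scene",C2)):
    stat(nm+" hub",X,.038,.05,g[0],g[1],.06);stat(nm+" disc",X,.006,.018,g[0],g[1],.07)
    stat(nm+" spl",X,.10,.145,h[0],h[1],.09);stat(nm+" collar",X,.086,.098,h[0],h[1],.09);stat(nm+" body",X,.054,.066,h[0],h[1],.09)
```

```text
gear [[ 0.55833829 -0.26411312  0.03      ]]
head [[0.57613085 0.25796094 0.08      ]]
top hub 314 [ 0.5611 -0.2677  0.0438] [ 0.56163413 -0.26817183] [0.0462 0.0482 0.0109]
top disc 702 [ 0.5595 -0.264   0.0122] [ 0.56118941 -0.26854664] [0.0806 0.0835 0.0112]
top spl 225 [0.5774 0.2729 0.1243] [0.57848027 0.27464804] [0.0304 0.0284 0.0368]
top collar 530 [0.5774 0.2734 0.0916] [0.57816069 0.27602771] [0.0656 0.0672 0.0119]
top body 521 [0.5724 0.2589 0.0591] [0.57860871 0.27274576] [0.0865 0.0819 0.0107]
scene hub 159 [ 0.563  -0.2651  0.0433] [ 0.56237419 -0.26660784] [0.0487 0.0514 0.0091]
scene disc 295 [ 0.57   -0.2534  0.0122] [ 0.5633035  -0.26668935] [0.0838 0.0853 0.0114]
scene spl 371 [0.5836 0.2805 0.1216] [0.57985345 0.27719081] [0.0317 0.0309 0.0374]
scene collar 597 [0.5871 0.2837 0.0914] [0.58025815 0.27800849] [0.068  0.067  0.0118]
scene body 758 [0.596  0.2912 0.0592] [0.58104803 0.27764659] [0.086  0.0878 0.0117]
```

View pics/crop1.png

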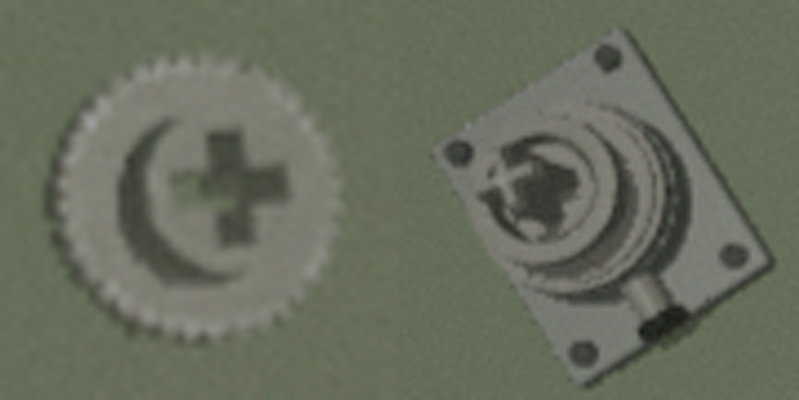

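The crop shows the left gear as bare grey alloy with a cross bore at about (433,225) in the top view, so it's the one meant. On the right is the head, with its spline cross near (172,212). Next, the angles.

```bash
cat >> h.py <<'E'
def h4(q,c):
    w=(q[:,0]-c[0])+1j*(q[:,1]-c[1]); s=(w**4).sum(); return np.degrees(np.angle(s))/4, abs(s)/(abs(w)**4).sum()
def grid(m,img,c,z,half=.03,n=300):
    # rectified view at height z: u -> x, v -> y
    K=np.array(m["camera_matrix"]);t=np.linspace(-half,half,n);X,Y=np.meshgrid(t+c[0],t+c[1])
    q=(np.stack([X,Y,np.full_like(X,z)],-1)-np.array(m["origin"]))@Rm(m); uv=q@K.T
    return cv2.remap(img,(uv[...,0]/uv[...,2]).astype(np.float32),(uv[...,1]/uv[...,2]).astype(np.float32),cv2.INTER_CUBIC)
E
python3 - <<'E'
from h import *
f=np.load("top0.npz");p,d=f["p"],f["d"];m=arm.camera_model("top")
f2=np.load("scene0.npz");p2,d2=f2["p"],f2["d"];m2=arm.camera_model("scene")
out=[]
for nm,P,D,M,g,s in(("top",p,d,m,(.5616,-.2682),(.5785,.2746)),("sc",p2,d2,m2,(.5624,-.2667),(.580,.2772))):
    q=cloud(M,D).reshape(-1,3)
    # bore: hole in hub-top plane, from depth rectified
    Z=cloud(M,D)[...,2].astype(np.float32); G=grid(M,Z,g,.044)
    t=np.linspace(-.03,.03,300);X,Y=np.meshgrid(t,t);r=np.hypot(X,Y)
    hole=(G<.040)&(r<.0185); pts=np.c_[X[hole],Y[hole]]; c=pts.mean(0)
    print(nm,"bore c",c+g,h4(pts,c),hole.sum()*(.06/300)**2)
    gr=cv2.cvtColor(grid(M,P,g,.044),cv2.COLOR_RGB2GRAY).astype(float); th,b=cv2.threshold(np.uint8(gr[r<.018]),0,255,cv2.THRESH_OTSU)
    hole=(gr<th)&(r<.0185);pts=np.c_[X[hole],Y[hole]];print("  colour",pts.mean(0)+g,h4(pts,pts.mean(0)))
    for lo,hi in((.1,.128),(.11,.14),(.129,.14)):
        k=q[(q[:,2]>lo)&(q[:,2]<hi)&(np.hypot(q[:,0]-s[0],q[:,1]-s[1])<.022)][:,:2]
        cc=(k.min(0)+k.max(0))/2; print("  spl",lo,len(k),cc,h4(k,cc),h4(k,np.array(s)))
    out.append(cv2.resize(grid(M,P,s,.134),(390,390)))
cv2.imwrite("pics/spl.png",np.hstack(out)[...,::-1])
E
```

```text
top bore c [ 0.56088149 -0.26748524] (np.float64(4.383927372656985), np.float64(0.575767821467649)) 0.0005663599999999999
  colour [ 0.56237514 -0.2700394 ] (np.float64(1.83004021667462), np.float64(0.5176523032839652))
  spl 0.1 104 [0.57848027 0.27464804] (np.float64(21.86187243543608), np.float64(0.6806715116789925)) (np.float64(21.850627607611127), np.float64(0.6818196776408447))
  spl 0.11 188 [0.57848027 0.27421573] (np.float64(21.91861261528747), np.float64(0.7078336526428691)) (np.float64(21.8227327995144), np.float64(0.7037469769379644))
  spl 0.129 114 [0.57788298 0.274385  ] (np.float64(21.268992597216517), np.float64(0.7554016429490477)) (np.float64(21.30843711501684), np.float64(0.7469651017877185))
sc bore c [ 0.56473474 -0.26640158] (np.float64(14.427034045957964), np.float64(0.3861672378544067)) 0.00035999999999999997
  colour [ 0.56249093 -0.26837825] (np.float64(4.096581888878257), np.float64(0.5838500900414306))
  spl 0.1 229 [0.58071383 0.27719081] (np.float64(23.59260337409486), np.float64(0.6548319936512844)) (np.float64(23.124369500910504), np.float64(0.6100008260982236))
  spl 0.11 300 [0.57955639 0.27717121] (np.float64(22.337337639902035), np.float64(0.608001037064671)) (np.float64(22.483246308507397), np.float64(0.635569028235453))
  spl 0.129 124 [0.58044697 0.27773753] (np.float64(21.606896843693136), np.float64(0.7413840599705361)) (np.float64(21.587398720831384), np.float64(0.7191587779439264))
```

View pics/spl.png

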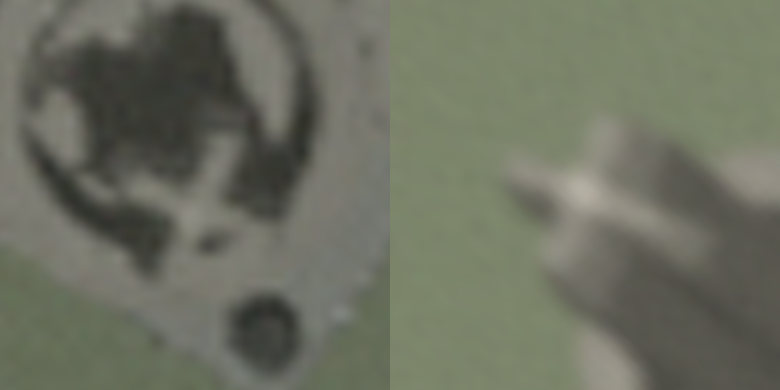

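```bash
cat >> h.py <<'E'
def go(x,y,z,dpsi=0):
    s=arm.sense(); A=R.from_quat(s["orientation"]).as_matrix(); dd=A.T@(np.array([x,y,z])-s["ee_pos"])*100
    print("delta cm",dd.round(2),"yaw",-dpsi,"psi",np.degrees(np.arctan2(A[1,0],A[0,0])).round(2))
E
python3 -c "
from h import *
go(.562,-.2675,.10)"
```

```text
delta cm [42.32 -6.82 13.1 ] yaw 0 psi 21.71
```

Call:
carry_out --pt "1 4 -0.65 1 0" --pt "1 8 -1.3 2.5 0" --pt "1 12 -2 4 0" --pt "1 16 -2.6 5.5 0" --pt "1 20 -3.2 7 0" --pt "1 24 -3.9 8.5 0" --pt "1 28 -4.5 10 0" --pt "1 32 -5.2 11.5 0" --pt "1 36 -5.8 12.5 0" --pt "1 39.5 -6.4 13 0" --pt "1 42.3 -6.8 13.1 0" --pt "1 42.3 -6.8 13.1 0"

```text
time_s: 1.1
ee_pos: [0.5655, -0.2642, 0.0989]
orientation: [0.982, 0.191, 0.0, -0.001]
wrist_force: [0.1, -0.5, 0.4]
grip_width: 1.001
grip_force: 0.0
```

Call:
carry_out --pt "1 0 0 0 0" --pt "1 0 0 0 0" --pt "1 0 0 0 0"

```text
time_s: 1.35
ee_pos: [0.5612, -0.2689, 0.1003]
orientation: [0.982, 0.188, -0.0, -0.0]
wrist_force: [0.0, -0.5, -0.1]
grip_width: 1.0
grip_force: 0.0
```

```bash
python3 -c "
from h import *
print(arm.sense()['ee_pos'],arm.sense()['joints'].round(2))
go(.562,-.2675,.014)
p,d,m=get('top');p2,d2,m2=get('scene')
cv2.imwrite('pics/a1.png',cv2.resize(np.hstack([p[150:300,370:500],p2[100:250,200:360]]),None,fx=2.7,fy=2.7)[...,::-1])"
```

```text
[ 0.56121405 -0.26893186  0.10034133] [-0.63  0.64  1.34 -0.    1.15  0.56]
delta cm [ 0.13 -0.1   8.63] yaw 0 psi 21.63
```

View pics/a1.png

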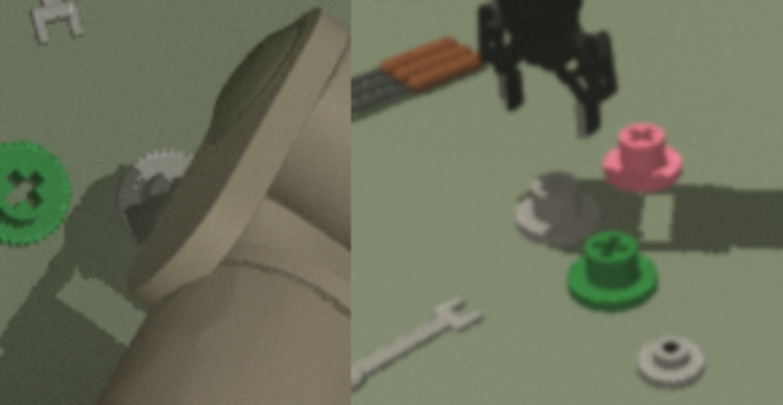

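The scene half shows the open gripper over the grey gear (about (275,176) in the full image), with green and pink clear of the fingers. I'll descend and grip.

Call:
carry_out --pt "1 0.1 -0.1 1.5 0" --pt "1 0.1 -0.1 3 0" --pt "1 0.1 -0.1 4.5 0" --pt "1 0.1 -0.1 6 0" --pt "1 0.1 -0.1 7.2 0" --pt "1 0.1 -0.1 8 0" --pt "1 0.1 -0.1 8.5 0" --pt "1 0.1 -0.1 8.5 0" --pt "1 0.1 -0.1 8.5 0"

```text
time_s: 2.2
ee_pos: [0.5627, -0.2671, 0.0157]
orientation: [0.982, 0.188, 0.0, 0.0]
wrist_force: [-0.6, -0.9, 0.3]
grip_width: 0.999
grip_force: 0.0
```

Call:
carry_out --pt "0.4 0 0 0 0" --pt "0.4 0 0 0 0" --pt "0.4 0 0 0 0" --pt "0.4 0 0 0 0" --pt "0.4 0 0 0 0" --pt "0.4 0 0 0 0" --pt "0.4 0 0 0 0" --pt "0.4 0 0 0 0" --pt "0.4 0 0 0 0" --pt "0.4 0 0 0 0" --squeeze 70

```text
time_s: 3.03
ee_pos: [0.563, -0.2672, 0.0163]
orientation: [0.982, 0.188, 0.001, 0.001]
wrist_force: [-1.6, -0.1, 5.3]
grip_width: 0.538
grip_force: 72.6
```

Call:
carry_out --pt "0.4 0 0 -1 0" --pt "0.4 0 0 -3 0" --pt "0.4 0 0 -6 0" --pt "0.4 0 0 -9 0" --pt "0.4 0 0 -12 0" --pt "0.4 0 0 -14.5 0" --pt "0.4 0 0 -16 0" --pt "0.4 0 0 -16.4 0" --pt "0.4 0 0 -16.4 0" --pt "0.4 0 0 -16.4 0"

```text
time_s: 3.87
ee_pos: [0.5621, -0.2665, 0.178]
orientation: [0.982, 0.188, -0.001, -0.001]
wrist_force: [0.5, 0.8, -3.5]
grip_width: 0.544
grip_force: 72.5
```

```bash
python3 -c "
from h import *
go(.5793,.2758,.18,17.3);print(arm.sense())"
```

```text
delta cm [ 21.66 -49.75  -0.13] yaw -17.3 psi 21.71
{'time_s': 3.8667, 'joints': array([-6.30850725e-01,  5.69572547e-01,  1.25504457e+00, -2.50753089e-05,
        1.31912671e+00,  5.61118337e-01]), 'joint_vel': array([ 4.58194277e-05,  1.59884109e-02,  8.87174144e-03, -3.01123920e-04,
       -2.50848201e-03,  3.71536291e-05]), 'joint_efforts': array([ 6.74312375e-02, -5.62619841e+01, -2.80405891e+01,  6.99812572e-04,
        2.93528137e-02, -2.12636752e-05]), 'ee_pos': array([ 0.56207974, -0.266541  ,  0.17804779]), 'orientation': array([ 9.82113648e-01,  1.88286018e-01, -7.42454910e-04, -7.78322069e-04]), 'wrist_force': array([ 0.50265004,  0.80026872, -3.53030764]), 'torque': array([-0.01477184,  0.01974714,  0.04810587]), 'grip_force': 72.47256763279438, 'grip_width': 0.5435954553773917}
```

Call:
carry_out --pt "0.4 0.6 -1.4 -0.1 -0.5" --pt "0.4 1.8 -4.1 -0.1 -1.5" --pt "0.4 3.2 -7.4 -0.1 -2.5" --pt "0.4 4.7 -10.8 -0.1 -4" --pt "0.4 6.2 -14.2 -0.1 -5" --pt "0.4 7.7 -17.7 -0.1 -6" --pt "0.4 9.2 -21.1 -0.1 -7" --pt "0.4 10.7 -24.6 -0.1 -8" --pt "0.4 12.2 -28 -0.1 -9" --pt "0.4 13.4 -30.8 -0.1 -10" --pt "0.4 14.2 -32.6 -0.1 -11" --pt "0.4 14.4 -33 -0.1 -12"

```text
time_s: 4.87
ee_pos: [0.5731, 0.0968, 0.179]
orientation: [0.956, 0.292, -0.001, -0.001]
wrist_force: [-1.0, 0.5, -3.2]
grip_width: 0.541
grip_force: 72.6
```

Call:
carry_out --pt "0.4 0 0 0 0" --pt "0.4 0 0 0 0"

```text
time_s: 5.03
ee_pos: [0.5739, 0.0926, 0.1795]
orientation: [0.957, 0.29, -0.001, -0.0]
wrist_force: [-0.1, -0.2, -2.6]
grip_width: 0.542
grip_force: 72.6
```

```bash
python3 -c "
from h import *
go(.5793,.2758,.18,5.3)"
```

```text
delta cm [ 10.61 -14.94  -0.06] yaw -5.3 psi 33.69
```

Call:
carry_out --pt "0.4 1 -1.4 0 -1" --pt "0.4 2.8 -4 0 -2" --pt "0.4 4.8 -6.8 0 -3" --pt "0.4 6.8 -9.6 0 -4" --pt "0.4 8.5 -12 0 -5" --pt "0.4 9.8 -13.8 0 -5.3" --pt "0.4 10.6 -14.9 0 -5.3" --pt "0.4 10.6 -14.9 0 -5.3" --pt "0.4 10.6 -14.9 0 -5.3" --pt "0.4 10.6 -14.9 0 -5.3"

```text
time_s: 5.87
ee_pos: [0.5802, 0.2741, 0.1801]
orientation: [0.943, 0.333, -0.0, 0.0]
wrist_force: [0.5, -0.5, -3.4]
grip_width: 0.536
grip_force: 72.6
```

Run:
```python
from h import *
go(.5793,.2758,.18)
p,d,m=get('top');p2,d2,m2=get('scene');np.savez("b.npz",p=p,d=d,p2=p2,d2=d2)
cv2.imwrite('pics/a2.png',cv2.resize(np.hstack([p[130:270,110:260],p2[200:340,340:490]]),None,fx=2.66,fy=2.66)[...,::-1])
```

```text
delta cm [ 0.04 -0.19  0.01] yaw 0 psi 38.9
```

View pics/a2.png

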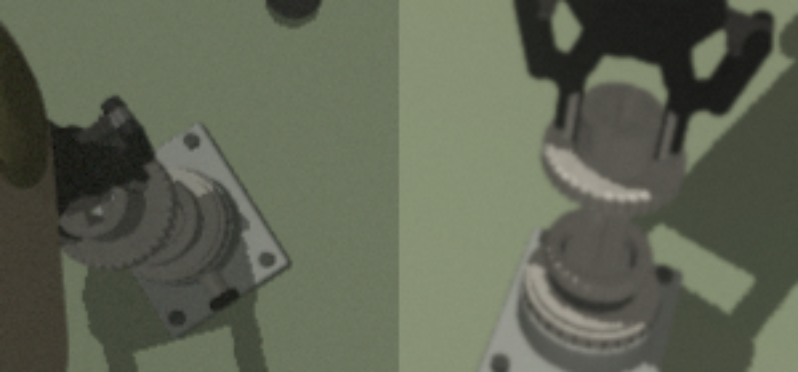

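The pictures show the gear held level over the spindle (scene about (590,150) in the crop, top about (120,215)). Next I'll measure its centre against the spindle in the same cameras.

Run:
```python
from h import *
from scipy.optimize import least_squares
f=np.load("b.npz"); t=arm.sense()["ee_pos"]
def fit(q,c0,r):
    for _ in range(3):
        a=np.arctan2(q[:,1]-c0[1],q[:,0]-c0[0]);rr=np.hypot(q[:,0]-c0[0],q[:,1]-c0[1])
        b=(a//.12).astype(int);o=np.array([q[b==i][np.argsort(rr[b==i])[-3:]].mean(0) for i in np.unique(b) if (b==i).sum()>4 and abs(np.sort(rr[b==i])[-3:].mean()-r)<.005])
        s=least_squares(lambda v:np.hypot(o[:,0]-v[0],o[:,1]-v[1])-v[2],[*c0,r],loss="soft_l1",f_scale=.001);c0=s.x[:2]
    s2=least_squares(lambda v:np.hypot(o[:,0]-v[0],o[:,1]-v[1])-r,c0,loss="soft_l1",f_scale=.001)
    return s.x.round(4),s2.x.round(4),len(o)
def sel(X,c,lo,hi,r):
    q=X.reshape(-1,3);return q[(q[:,2]>lo)&(q[:,2]<hi)&(np.hypot(q[:,0]-c[0],q[:,1]-c[1])<r)]
for nm,D in(("top",f["d"]),("scene",f["d2"])):
    m=arm.camera_model(nm);X=cloud(m,D);X0=cloud(m,np.load(nm+"0.npz")["d"])
    z=sel(X,t,.15,.19,.05)[:,2];print(nm,np.histogram(z,bins=np.arange(.15,.192,.004))[0])
    print(" disc",fit(sel(X,t,.162,.179,.05)[:,:2],t[:2],.0415)," hub",fit(sel(X,t,.182,.21,.03)[:,:2],t[:2],.024))
    c=(.579,.276); print(" collar",fit(sel(X0,c,.080,.096,.045)[:,:2],np.array(c),.034))
    g=(.562,-.2675);print(" gear0",fit(sel(X0,g,.002,.016,.05)[:,:2],np.array(g),.0415),fit(sel(X0,g,.02,.05,.03)[:,:2],np.array(g),.024))
```

```text
top [  0   0   0  11  51  71 519  63  34  34]
 disc (array([0.5781, 0.272 , 0.0408]), array([0.5787, 0.2727]), 29)  hub (array([0.5775, 0.2715, 0.0224]), array([0.5793, 0.2725]), 27)
 collar (array([0.5782, 0.2754, 0.0325]), array([0.5783, 0.2757]), 51)
 gear0 (array([ 0.5605, -0.2677,  0.0418]), array([ 0.5606, -0.2677]), 51) (array([ 0.561 , -0.267 ,  0.0226]), array([ 0.5613, -0.2672]), 48)
scene [  0   0   0  42  99  99 672  67  70  82]
 disc (array([0.5808, 0.275 , 0.0411]), array([0.5804, 0.2747]), 32)  hub (array([0.5808, 0.2752, 0.0232]), array([0.5806, 0.2751]), 49)
 collar (array([0.581 , 0.2784, 0.0328]), array([0.5802, 0.2776]), 42)
 gear0 (array([ 0.5639, -0.2654,  0.0402]), array([ 0.563 , -0.2665]), 34) (array([ 0.5635, -0.2647,  0.0221]), array([ 0.5629, -0.2662]), 31)
```

Call:
carry_out --pt "0.4 0.1 -0.1 0.5 0" --pt "0.4 0.16 -0.2 1 0" --pt "0.4 0.16 -0.2 1.6 0" --pt "0.4 0.16 -0.2 2 0" --pt "0.4 0.16 -0.2 2.2 0" --pt "0.4 0.16 -0.2 2.2 0" --pt "0.4 0.16 -0.2 2.2 0" --pt "0.4 0.16 -0.2 2.2 0"

```text
time_s: 6.63
ee_pos: [0.5799, 0.2784, 0.1586]
orientation: [0.943, 0.334, 0.0, 0.0]
wrist_force: [-0.4, 1.5, -1.8]
grip_width: 0.543
grip_force: 72.6
```

Run:
```python
from h import *
go(.5801,.2768,.158)
p,d,m=get('top');p2,d2,m2=get('scene')
def sel(X,c,lo,hi,r):
    q=X.reshape(-1,3);return q[(q[:,2]>lo)&(q[:,2]<hi)&(np.hypot(q[:,0]-c[0],q[:,1]-c[1])<r)]
# bore angle on hub top in hand (top view), as available
t=arm.sense()["ee_pos"]; print(t)
Z=cloud(m,d)[...,2].astype(np.float32);zt=t[2]-.0163+.044
a=grid(m,p,t-[.0015,.0015,0],zt);b=grid(m2,p2,t,zt)
cv2.imwrite('pics/a3.png',cv2.resize(np.hstack([a,b,cv2.resize(p2[230:320,360:450],(300,300))]),(798,266))[...,::-1])
```

```text
delta cm [-0.09  0.13  0.06] yaw 0 psi 39.01
[0.57991719 0.27833777 0.15860545]
```

View pics/a3.png

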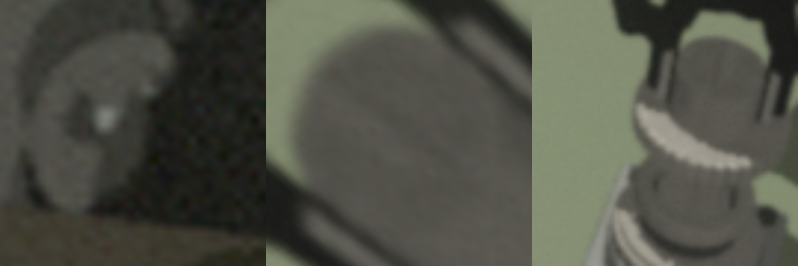

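The gear sits just above the spline tips, and the bore is mostly hidden. I'll average the readings and refit.

Call:
carry_out --pt "0.4 0 0 0 0"

```text
time_s: 6.82
ee_pos: [0.5799, 0.2783, 0.1585]
orientation: [0.943, 0.334, 0.0, 0.0]
wrist_force: [-0.6, -0.2, -2.8]
grip_width: 0.539
grip_force: 72.6
```

Call:
carry_out --pt "0.4 0 0 0 0"

```text
time_s: 6.9
ee_pos: [0.5799, 0.2783, 0.1585]
orientation: [0.943, 0.334, 0.0, 0.0]
wrist_force: [-0.5, 0.4, -4.1]
grip_width: 0.541
grip_force: 72.6
```

Run:
```python
from h import *
from scipy.optimize import least_squares
P=[];
def fit(q,c0,r):
    for _ in range(3):
        a=np.arctan2(q[:,1]-c0[1],q[:,0]-c0[0]);rr=np.hypot(q[:,0]-c0[0],q[:,1]-c0[1])
        b=(a//.12).astype(int);o=np.array([q[b==i][np.argsort(rr[b==i])[-3:]].mean(0) for i in np.unique(b) if (b==i).sum()>4 and abs(np.sort(rr[b==i])[-3:].mean()-r)<.005])
        c0=least_squares(lambda v:np.hypot(o[:,0]-v[0],o[:,1]-v[1])-r,c0,loss="soft_l1",f_scale=.001).x
    return c0.round(4)
def sel(X,c,lo,hi,r):
    q=X.reshape(-1,3);return q[(q[:,2]>lo)&(q[:,2]<hi)&(np.hypot(q[:,0]-c[0],q[:,1]-c[1])<r)]
for k in range(3):
  for nm in("top","scene"):
    s=arm.sense();P.append(s["ee_pos"]);t=s["ee_pos"];p,d,m=get(nm);X=cloud(m,d);u=.142
    print(nm,"disc",fit(sel(X,t,u-.002,u+.015,.05)[:,:2],t[:2],.0415),"hub",fit(sel(X,t,u+.018,u+.046,.03)[:,:2],t[:2],.024))
print(np.array(P).round(4),arm.sense()["wrist_force"])
```

```text
top disc [0.5784 0.277 ] hub [0.5791 0.2765]
scene disc [0.5801 0.2788] hub [0.5805 0.2789]
top disc [0.5784 0.277 ] hub [0.5789 0.2766]
scene disc [0.5799 0.2787] hub [0.5804 0.279 ]
top disc [0.5783 0.277 ] hub [0.579  0.2766]
scene disc [0.58   0.2787] hub [0.5803 0.279 ]
[[0.5799 0.2783 0.1585]
 [0.5798 0.2783 0.1584]
 [0.5798 0.2783 0.1584]
 [0.5798 0.2783 0.1583]
 [0.5798 0.2783 0.1583]
 [0.5798 0.2783 0.1583]] [-0.50529283  0.38571684 -3.31447206]
```

Call:
carry_out --pt "0.4 -0.08 0.1 0.1 0" --pt "0.4 -0.08 0.1 0.2 0" --pt "0.4 -0.08 0.1 0.4 0" --pt "0.4 -0.08 0.1 0.6 0" --pt "0.4 -0.08 0.1 0.8 0" --pt "0.4 -0.08 0.1 1.0 0" --pt "0.4 -0.08 0.1 1.1 0" --pt "0.4 -0.08 0.1 1.2 0" --pt "0.4 -0.08 0.1 1.2 0"

```text
time_s: 7.95
ee_pos: [0.5798, 0.277, 0.1461]
orientation: [0.943, 0.334, -0.0, -0.0]
wrist_force: [0.0, 1.0, -3.2]
grip_width: 0.541
grip_force: 72.6
```

No contact so far. The bore is over the taper, so I'll continue gently.

Call:
carry_out --pt "0.4 0 0 0.1 0" --pt "0.4 0 0 0.2 0" --pt "0.4 0 0 0.3 0" --pt "0.4 0 0 0.4 0" --pt "0.4 0 0 0.5 0" --pt "0.4 0 0 0.6 0" --pt "0.4 0 0 0.6 0"

```text
time_s: 8.53
ee_pos: [0.5797, 0.277, 0.14]
orientation: [0.943, 0.334, -0.0, -0.0]
wrist_force: [0.4, 0.1, -3.2]
grip_width: 0.537
grip_force: 72.6
```

Call:
carry_out --pt "0.4 0 0 0.3 0" --pt "0.4 0 0 0.6 0" --pt "0.4 0 0 0.9 0" --pt "0.4 0 0 1.2 0" --pt "0.4 0 0 1.5 0" --pt "0.4 0 0 1.8 0" --pt "0.4 0 0 2.1 0" --pt "0.4 0 0 2.4 0" --pt "0.4 0 0 2.5 0" --pt "0.4 0 0 2.5 0"

```text
time_s: 9.37
ee_pos: [0.5797, 0.277, 0.1149]
orientation: [0.943, 0.334, -0.0, -0.0]
wrist_force: [0.2, 0.3, -3.3]
grip_width: 0.54
grip_force: 72.6
```

Call:
carry_out --pt "0.4 0 0 0.2 0" --pt "0.4 0 0 0.4 0" --pt "0.4 0 0 0.6 0" --pt "0.4 0 0 0.7 0" --pt "0.4 0 0 0.8 0" --pt "0.4 0 0 0.9 0" --pt "0.4 0 0 1.0 0" --pt "0.4 0 0 1.1 0" --pt "0.4 0 0 1.2 0" --pt "0.4 0 0 1.2 0" --pt "0.4 0 0 1.2 0" --squeeze 100

```text
time_s: 10.28
ee_pos: [0.5798, 0.277, 0.1035]
orientation: [0.943, 0.334, 0.0, 0.0]
wrist_force: [-4.6, -1.5, 4.6]
grip_width: 0.532
grip_force: 103.3
```

Call:
carry_out --pt "0.4 0 0 0.1 0" --pt "0.4 0 0 0.2 0" --pt "0.4 0 0 0.3 0" --pt "0.4 0 0 0.3 0" --pt "0.4 0 0 0.3 0"

```text
time_s: 10.7
ee_pos: [0.5799, 0.2771, 0.1006]
orientation: [0.943, 0.334, 0.0, 0.0]
wrist_force: [-4.0, -2.1, 6.7]
grip_width: 0.536
grip_force: 103.9
```

Call:
carry_out --pt "0.4 0 0 0.05 0" --pt "0.4 0 0 0.1 0" --pt "0.4 0 0 0.1 0" --pt "0.4 0 0 0.1 0"

```text
time_s: 11.03
ee_pos: [0.5799, 0.2771, 0.1005]
orientation: [0.943, 0.334, 0.0, 0.0]
wrist_force: [-6.6, -1.5, 11.3]
grip_width: 0.535
grip_force: 104.3
```

Call:
carry_out --pt "0.4 0 0 0.05 0" --pt "0.4 0 0 0.1 0" --pt "0.4 0 0 0.15 0" --pt "0.4 0 0 0.15 0" --pt "0.4 0 0 0.15 0" --pt "0.4 0 0 0.15 0"

```text
time_s: 11.53
ee_pos: [0.5799, 0.2771, 0.1004]
orientation: [0.943, 0.334, 0.001, 0.0]
wrist_force: [-11.1, -5.5, 21.7]
grip_width: 0.532
grip_force: 105.4
```

Run:
```python
from h import *
p,d,m=get('scene');X=cloud(m,d);s=arm.sense();t=s["ee_pos"];print(t,s["wrist_force"],s["grip_force"])
q=X.reshape(-1,3);k=q[np.hypot(q[:,0]-t[0],q[:,1]-t[1])<.043];k=k[k[:,2]<.15]
h,e=np.histogram(k[:,2],bins=np.arange(.05,.15,.002));print({round(float(a),3):int(b) for a,b in zip(e,h) if b>15})
cv2.imwrite('pics/fin.png',cv2.resize(p[230:350,350:470],(560,560),interpolation=cv2.INTER_CUBIC)[...,::-1])
```

```text
[0.57995873 0.27708619 0.10042367] [-10.68067043  -5.02643635  20.70889956] 105.35026857862249
{0.054: 60, 0.056: 99, 0.058: 148, 0.06: 206, 0.062: 33, 0.084: 16, 0.086: 42, 0.088: 36, 0.09: 41, 0.092: 46, 0.094: 225, 0.096: 380, 0.098: 42, 0.1: 20, 0.102: 25, 0.104: 22, 0.106: 29, 0.108: 30, 0.11: 41, 0.112: 33, 0.114: 37, 0.116: 36, 0.118: 37, 0.12: 41, 0.122: 42, 0.124: 46, 0.126: 161, 0.128: 251, 0.13: 58, 0.132: 53, 0.134: 63, 0.14: 16, 0.146: 18}
```

View pics/fin.png

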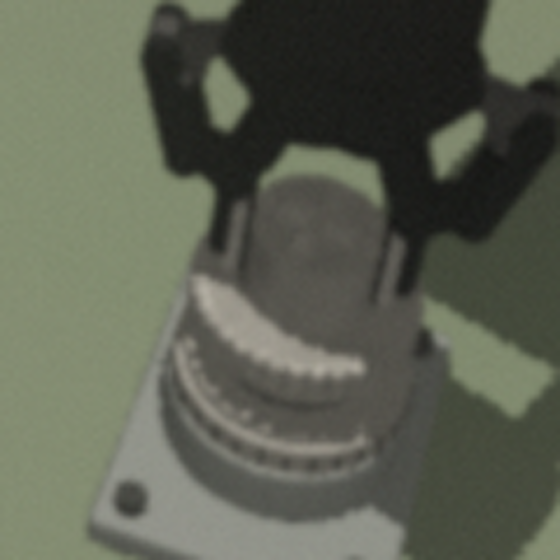

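The picture shows the gear seated (crop about (300,350)), still gripped by the hub. Depth puts the disc top at 0.096 m and the hub top at 0.128 m, exactly the home height, with the force rising against the rigid shoulder. Handing in.

```bash
python3 -c "
from rig import arm
print(arm.hand_in())"
```

```text
the job is handed in; nothing more can be done
None
```

The larger gear is fully home on the spindle shoulder with the collar pushed in, still gripped by the hub and pressed down with about 21 N, and the job was handed in at about 11.6 s (no verdict was returned).

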